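# Press a bush home with the ratchet clamp

## Task

Use the bench clamp to press the brass bush fully home in the turned blank: pump the trigger until the flange sits flat against the wood, stopping as soon as the trigger goes firm so the wood is not crushed, then let the trigger up and press the release tab so the jaw springs right back. Work the clamp only by its trigger and release tab, keep your hand off the jaw, blank and bush, and leave everything else on the bench alone.

Things in the scene. Friction and masses are not known exactly. Their poses are not given: they have to be found in the camera images.
- clamp: bench ratchet clamp on a plywood base 380 x 110 x 12 mm, cheeks 136 mm tall. Origin on the bench near its middle; x along the bar: the jaw advances to +x, where the blank lies lengthwise in a V cradle, against or up to 6 mm short of a fixed tail stop. Work axis 70 mm up. Grey cheeks at y = +-24 mm: x -126 to -70 mm up to z 136 mm, then to x -15 mm up to z 92 mm
- trigger_pad (a point): centre of the top of the trigger's black push pad (44 mm along x, 40 mm wide), at clamp (-178, 0, 150) mm when up, there sloping up 0.25 rad to -x; hinged on a cross pin 81 mm to its +x side, 26 mm lower. Push it straight down: 42 mm is a full stroke, to a hard stop. It springs up when let go; a full stroke (over 39 mm), then let fully up, gains one 10 mm tooth; a shorter one gains none
- trigger (a joint): trigger angle: 0 = up, 0.50 rad = full stroke (hard stop). The first 18 mm of pad travel is free play (2 to 3 N); then it drives the jaw 1 mm per 2 mm, at 5 to 13 N. In the 2nd to 4th stroke the bush comes home and the trigger goes firm part-way, rising about 2 N per mm: stop at 15 to 19 N; above about 24 N (35 N at the bush) the wood is crushed
- release_tab (a point): centre of the top of the steel release tab (30 mm along x, 32 mm wide, 6 mm thick), at clamp (-6, 0, 115) mm when up, between cheeks and jaw; hinged on a cross pin 49 mm to its -x side and 36 mm lower. Pressed down 10 to 12 mm (2 to 8 N) with the trigger up it frees the ratchet and the jaw springs back at once; it springs up by itself
- release (a joint): release tab angle, 0 = up, 0.26 rad = fully down
- jaw (a joint): advance of the jaw in m: 0 = sprung fully back (start), grows towards the blank, at most 0.042
- pad: round rubber pad (32 mm across) on the front of the grey jaw; it presses on the bush. Its origin is no useful point (the clamp's origin, shifted by the jaw's advance)
- blank_centre (a point): middle of the turned wooden blank, a cylinder 46 mm across and 90 mm long with a dark band, lying in the V cradle; x along its length, away from the jaw
- blank_end (a point): centre of the blank's end face on the jaw's side; x into the wood
- bush: flanged brass bush (flange 33 mm across, 4 mm thick, body 22 mm across), part-way in the blank's end; its origin is the centre of the flange's wood-side face; it stays where it is pushed (about 7 N moves it)
- bush_face (a point): centre of the bush flange's outer face, towards the jaw. It stands 12 to 14 mm proud of the blank's end at the start and 4 mm (the flange itself) when home
- spare_blank: bystander: short turned blank standing on end, 46 mm across, 70 mm tall; origin under its centre
- spare_bush: bystander: spare brass bush standing flange down on the clamp's base, 33 mm across, 20 mm tall; origin under its centre
- wax_tin: bystander: low steel tin, 72 mm across, 35 mm tall; origin under its centre
- sanding_block: bystander: cork block 100 x 55 x 32 mm; origin under its centre
- mallet: bystander: wooden mallet, 240 mm long, lying along its x
- gouge: bystander: turning tool with a wooden handle, 260 mm long, lying along its x
- turned_bowl: bystander: small dark wooden bowl, 120 mm across, 45 mm tall; origin under its centre
There are look-alikes about, which are no part of the job. What is shaped like the part that bears blank_centre but orange is not meant.

How it is judged (in metres and radians):
On the way:
1. the bush is fully home: its flange face stands no more than 4.8 mm proud of the blank's end (flange 4 mm) (x of bush_face in the frame of blank_end above -0.0048 m), for 0.2 s.
At the end, for the whole second after the job is handed in: the bush's flange is flat against the blank (within 0.8 mm), the blank still lies in its cradle (within 6 mm of its height and 0.1 rad of the clamp's axis), the jaw is back within 4 mm of its rearmost place and still, trigger and release tab are up (within 0.05 rad) (x of bush_face in the frame of blank_end above -0.0048 m and value of joint jaw below 0.004 m and value of joint each of trigger, release below 0.05 rad and z of blank_centre in the frame of clamp above 0.064 m and angle between the x axis of blank_centre and the x axis of clamp, either way round below 0.1 rad and linear speed of pad below 0.01 m/s); the robot touches nothing.
It fails at once if the bush is squeezed with more than 35 N (contact force between pad and bush above 35 N).
It fails at once if the robot handles the blank, bush or jaw (contact force between any of the arm, the fingers and blank above 1 N or contact force between any of the arm, the fingers and jaw above 1 N).
It fails at once if a bystander is moved by more than 20 mm (distance of any of spare_blank, spare_bush, wax_tin, sanding_block, mallet, gouge, turned_bowl from where it was at the start of the episode above 0.02 m).
It also fails if it takes over 51 s, if anything falls off the work surface, if the arm or the gripper's body presses on something with over 40 N, if the wrist force passes 120 N, or if a joint passes its speed limit or range.

## Robot

A 6-joint arm with a two-finger parallel gripper is mounted at the origin on the work surface. World frame = base frame: x ahead of the robot, y to its left, z up, the work surface at z = 0. Lengths are in m, angles in degrees, forces in N, time in s.
With the tool pointing down it reaches from about 0.325 to 0.925 m from the base axis. Payload 3.1 kg.
Tool frame: the origin (TCP) lies midway between the tips of the shut fingers; the grasp point (between the pads) lies 19 mm behind it; z points along the fingers, y is the line along which they close (so a half turn about z gives the same grasp; the last joint's range is limited). The gripper opens to 85 mm and grips with 20 to 120 N. Pads are 22 mm wide; open, the fingers measure 114 mm over their backs; the gripper's body (76 mm by 85 mm) begins 54 mm behind the grasp point. The pads swing forward as they close: fully open they stand 13 mm farther back than shut.
Start: joints at [68.973, 12.427, 92.441, -0, 75.132, -6.429], TCP at [0.158, 0.605, 0.2] pointing down, gripper open.
Joint ranges: [-157.48, 157.48], [-44.54, 120.13], [17.64, 146.25], [-64.5, 244.5], [7.68, 150.69], [-147.95, 147.95]. Speed limits (degrees/s): [159.86, 159.86, 180, 180, 180, 180].

## Interface

Orientations are given as a 3x3 rotation matrix whose columns are the frame's x, y, z axes.
In Python, from workcell import arm gives the robot as it stands. The module is installed in compiled form; this text tells all that it offers.
- The arm moves only by the tool apply_moves, never from a script. Its argument "increments" is a list of rows, each a list of 3 entries, a list of its own where there are three numbers: the shift along the tool's x, y, z in mm, then the turn, a rotation vector about the tool's x, y, z in degrees, then the finger opening in mm, from 0 to 85.4. A call has 1 to 10 rows; each row is the pose to reach, as a shift and turn from the pose commanded when the call began, along the tool's axes at that moment; what a row does not reach only later rows make up. A row lasts 1/8 s, in which the tool goes at most 62.5 mm and 10.7 degrees, less where a joint would pass 70% of its speed; a pose out of reach is approached as far as the arm can. A call with a gripper value outside its range is refused whole. The fingers move at their own pace and stop on an object; "force" is the grip in N (left out, the last holds). Time passes only in rows, so rows that repeat a pose let the fingers close. It gives the time, the measured TCP pose, the force, the opening and the grip force at its end, in the units of the state.
- arm.state(): the state, without advancing time (a new reading comes with each control period).
- arm.capture(name): name is "side" or "top"; returns the picture (400x640x3 uint8, red, green, blue); there is no depth.
- arm.camera_params(name): a dict with "intrinsics" (3x3 intrinsics, pixels), "k1" (the pictures are not rectified: a ray, as slopes to the right and down, at radius r is drawn at 1 + k1 r^2 times it, then the intrinsics apply), "R" (3x3) and "t" (3): a world point X has camera coordinates R X + t. Camera axes: x right, y down, z forward; pixel columns grow to the right and rows downward; lengths in m; the calibration is good to about 2 mm. A picture is of the moment at which its call begins. camera_params takes no time and is no camera call.
- arm.finish_job(): hands the job in; it is judged then, once.
Trained networks look in the newest picture that a camera, given by its name, has taken for a name from the list of things; names that differ only in an ending like _2 or _b are one class to them, and where a whole thing is asked for, a point or a joint stands for the part that bears it (a point fixed in the world has none). Each returns a list of dicts, best first, with "p" (0 to 1); they miss things now and then, are a little off and sometimes report something else, mostly with a low value. They report only what shows in the picture. A call takes as long as a camera call. They do not tell look-alikes from the thing itself.
- arm.boxes_of(camera, query): "point" ([x, y, z] in m, in world coordinates, good to about 4 mm: the middle of the surface that is visible of it).
The state is a dict: "time_s": time; "qpos": joint angles; "qd": joint speeds; "tau": joint torques, N m; "tool_pos": TCP position; "ee_rot": TCP orientation; "contact_force": force on the tool from outside, world axes, zero at the start; "wrist_torque": the same for the moment, N m; "width": finger opening in m; "grip_force": force on a finger pad.
Only numpy, scipy, OpenCV 4.12 (cv2) and the standard library are available. Lean on these libraries where they do the work, as an engineer would, in place of code of your own. Each camera call takes 0.05 s, during which the arm holds its last target. There are 200 camera calls.

## Working session

There is one attempt and no reset: what is moved stays moved. The work goes in short steps, Python scripts to look and compute and a tool call to move; the robot and the scene stay as the last step left them, time stands still between calls to the robot, and variables do not carry over. Pictures are saved under pics/ and viewed, at most 10 in all, crops included, and the job is handed in when it is done.

Besides the shell and the picture viewer there is one more tool, called after "Call:" as name(argument=value, ...) on one line, values as JSON. apply_moves: Moves the arm, as the interface text tells. Its arguments: {"type":"object","properties":{"increments":{"type":"array"},"force":{"type":"number"}},"required":["increments"]}

```bash
mkdir -p pics
python3 - <<'E'
from workcell import arm
import cv2
for n in ("side","top"):
    cv2.imwrite(f"pics/{n}0.png",arm.capture(n)[:,:,::-1])
    p=arm.camera_params(n);print(n,p)
    for q in ("trigger_pad","release_tab","blank_centre","bush","clamp","jaw"):
        print(q,[(x['p'],x['point']) for x in arm.boxes_of(n,q)][:3])
s=arm.state();print(s['time_s'],s['tool_pos'],s['ee_rot'],s['contact_force'])
E
```

```text
side {'intrinsics': array([[436.15243475,   0.        , 331.99977801],
       [  0.        , 436.15243475, 198.24877013],
       [  0.        ,   0.        ,   1.        ]]), 'k1': 0.00574043056981478, 'R': array([[ 0.90134588, -0.4330319 ,  0.0076794 ],
       [-0.29042016, -0.61746676, -0.73102047],
       [ 0.32129696,  0.65667204, -0.68231232]]), 't': array([-0.42997414,  0.28886531,  0.82347453])}
trigger_pad [(0.83, [0.4651, -0.1369, 0.1461])]
release_tab [(0.75, [0.4792, -0.0017, 0.1107])]
blank_centre [(0.93, [0.4828, 0.0951, 0.0859]), (0.74, [0.7447, -0.008, 0.0397]), (0.58, [0.2945, 0.1632, 0.0405])]
bush [(0.53, [0.6405, -0.2184, 0.0207])]
clamp [(0.61, [0.4521, -0.1024, 0.0281]), (0.18, [0.4777, -0.0005, 0.1127])]
jaw [(0.72, [0.4673, -0.0814, 0.0772])]
top {'intrinsics': array([[472.37989066,   0.        , 313.01379591],
       [  0.        , 472.37989066, 201.15388878],
       [  0.        ,   0.        ,   1.        ]]), 'k1': 0.0008155188648899859, 'R': array([[-0.00293631, -0.99983677, -0.01782741],
       [-0.99644186,  0.00442705, -0.08416661],
       [ 0.08423179,  0.01751683, -0.99629221]]), 't': array([0.12205603, 0.53919642, 1.13745057])}
trigger_pad [(0.87, [0.4642, -0.1416, 0.139]), (0.68, [0.6334, 0.1559, 0.029])]
release_tab [(0.84, [0.4795, -0.0043, 0.1148])]
blank_centre [(0.91, [0.749, 0.01, 0.045]), (0.8, [0.2981, 0.1802, 0.0422]), (0.61, [0.4888, 0.1001, 0.0916])]
bush [(0.61, [0.3293, 0.2226, 0.0292]), (0.49, [0.7706, 0.0547, 0.0355]), (0.15, [0.4805, -0.0061, 0.1155])]
clamp [(0.78, [0.468, -0.0377, 0.0114])]
jaw [(0.79, [0.4734, -0.0322, 0.0815]), (0.64, [0.4818, 0.0542, 0.083]), (0.51, [0.6394, -0.2042, 0.0193])]
0.7 [0.15751331 0.6048664  0.19966482] [[-9.67718397e-01  2.52033933e-01  3.39882345e-05]
 [ 2.52033935e-01  9.67718393e-01  8.39952032e-05]
 [-1.17213982e-05  8.98498919e-05 -9.99999996e-01]] [-0.23195864  0.46300182 -0.11938924]
```

View pics/side0.png

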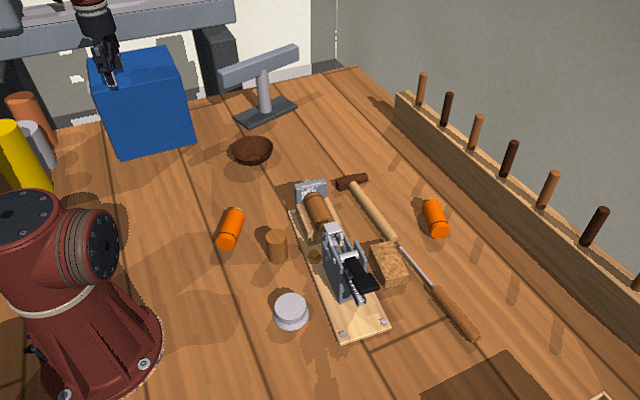

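View pics/top0.png

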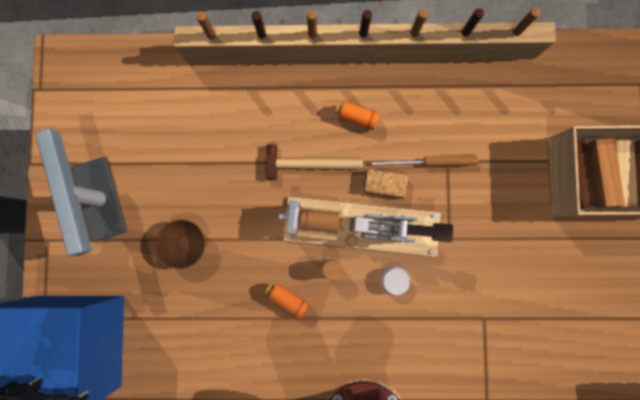

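The clamp sits at about (335,260) in the side picture and (365,228) in the top one. The brown blank in its cradle, at side (317,209), is the one meant. The orange ones, at side (230,228) and (435,217), are look-alikes. I'll enlarge the clamp to confirm this and measure it.

Run:
```python
import cv2,numpy as np
a=cv2.imread("pics/side0.png")[165:350,270:420];b=cv2.imread("pics/top0.png")[185:265,270:470]
cv2.imwrite("pics/c1.png",cv2.resize(a,None,fx=3.2,fy=3.2,interpolation=cv2.INTER_CUBIC))
cv2.imwrite("pics/c2.png",cv2.resize(b,None,fx=4,fy=4,interpolation=cv2.INTER_CUBIC))
```

```text
(no output)
```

View pics/c1.png

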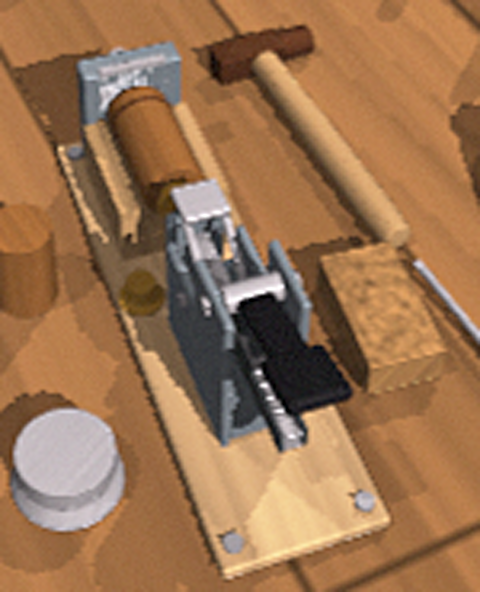

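View pics/c2.png

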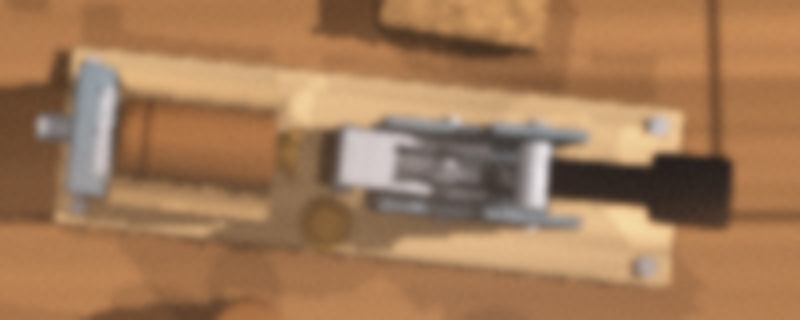

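The brown blank with the dark band lies in the clamp's cradle, so it is the one meant. The push pad's centre is at side (366,283) and top (442,232). The steel tab is at side (333,227) and top (362,224).

```bash
cat > h.py <<'E'
from workcell import arm
import numpy as np
from scipy.optimize import least_squares
def proj(n,X):
    c=arm.camera_params(n);p=c['R']@X+c['t'];s=p[:2]/p[2];s=s*(1+c['k1']*(s@s))
    return (c['intrinsics']@[*s,1])[:2]
def W(q,P):
    c,s=np.cos(q[2]),np.sin(q[2]);P=np.array(P)/1e3
    return np.array([q[0]+c*P[0]-s*P[1],q[1]+s*P[0]+c*P[1],P[2]])
E
python3 - <<'E'
from h import *
S=lambda u,v:(270+u/3.2,165+v/3.2); T=lambda u,v:(270+u/4,185+v/4)
PAD=(-178,0,150);TAB=(-6,0,115)
obs=[('side',PAD,S(310,378)),('top',PAD,T(690,190)),('side',TAB,S(202,198)),('top',TAB,T(367,158)),
('top',(190,-55,12),T(78,48)),('top',(190,55,12),T(55,222)),('top',(-190,-55,12),T(685,110)),('top',(-190,55,12),T(670,285)),
('side',(-190,55,12),S(225,566)),('side',(-190,-55,12),S(388,512)),('side',(190,55,12),S(60,148))]
def r(q):
    o=[]
    for n,P,u in obs:
        P=(P[0]+(q[3]*1e3 if P[2]==12 else 0),)+P[1:]
        o.append(proj(n,W(q,P))-u)
    return np.ravel(o)
f=least_squares(r,[.475,.0,1.5,0],loss='soft_l1');print(f.x,np.round(r(f.x).reshape(-1,2),1).tolist())
q=f.x[:3];np.save('q.npy',q)
for n,P in dict(pad=PAD,tab=TAB,org=(0,0,0),bowl=(90,0,70)).items():print(n,W(q,P))
# triangulate pad, tab alone
for a in (0,2):
    g=least_squares(lambda X:np.ravel([proj(n,X)-u for n,_,u in obs[a:a+2]]),[.47,-.1,.1]);print(g.x,np.abs(g.fun).max())
E
```

```text
[ 0.48053307  0.01318668  1.46505111 -0.01407209] [[-1.5, -1.1], [0.5, -1.0], [-1.0, 0.8], [0.7, -0.5], [-1.4, -1.0], [-0.5, -0.4], [-0.2, -1.0], [-0.1, -0.1], [-0.8, 2.6], [1.1, 2.2], [-2.3, -0.4]]
pad [ 0.46174548 -0.16381904  0.15      ]
tab [0.47989978 0.00722019 0.115     ]
org [0.48053307 0.01318668 0.        ]
bowl [0.49003241 0.10268396 0.07      ]
[ 0.46229907 -0.16462631  0.14706248] 1.2459855708949874
[0.48060631 0.00817681 0.1159302 ] 0.8604501480438671
```

Call:
apply_moves(increments=[[[-34, -47, -4], [0, 0, 8], 0], [[-68, -94, -8], [0, 0, 16], 0], [[-103, -141, -12], [0, 0, 24], 0], [[-137, -188, -16], [0, 0, 32], 0], [[-171, -235, -20], [0, 0, 40], 0], [[-205, -282, -24], [0, 0, 48], 0], [[-240, -329, -28], [0, 0, 56], 0], [[-274, -376, -32], [0, 0, 64], 0], [[-308, -423, -36], [0, 0, 72], 0], [[-342, -470, -40], [0, 0, 81.5], 0]], force=40)

```text
time_s: 1.95
tool_pos: [0.3706, 0.062, 0.2403]
ee_rot: [[0.112, 0.994, 0.002], [0.994, -0.112, 0.0], [0.0, 0.002, -1.0]]
contact_force: [0.9, -0.3, -0.2]
width: -0.0
grip_force: 0.0
```

Call:
apply_moves(increments=[[[-55, 29, 0], [0, 0, 0], 0], [[-110, 58, 5], [0, 0, 0], 0], [[-165, 87, 15], [0, 0, 0], 0], [[-222, 115, 35], [0, 0, 0], 0], [[-222, 115, 75], [0, 0, 0], 0], [[-222, 115, 75], [0, 0, 0], 0]])

```text
time_s: 2.7
tool_pos: [0.4577, -0.1683, 0.161]
ee_rot: [[0.108, 0.994, -0.008], [0.994, -0.108, 0.004], [0.003, -0.008, -1.0]]
contact_force: [0.2, -0.1, 0.0]
width: -0.0001
grip_force: 0.0
```

Run:
```python
from h import *
import cv2
a=arm.capture("side")[165:350,270:420];b=arm.capture("top")[185:265,350:470]
a=cv2.resize(a,None,fx=2.6,fy=2.6,interpolation=cv2.INTER_CUBIC)
b=cv2.resize(b,None,fx=3,fy=3,interpolation=cv2.INTER_CUBIC)
o=np.zeros((481,760,3),np.uint8);o[:a.shape[0],:390]=a[:,:390];o[:240,395:755]=b
cv2.imwrite("pics/n1.png",o[:,:,::-1])
s=arm.state();print(s['tool_pos'],s['contact_force'])
```

```text
[ 0.46064466 -0.16874416  0.16503824] [0.11076328 0.05273501 0.23504726]
```

View pics/n1.png

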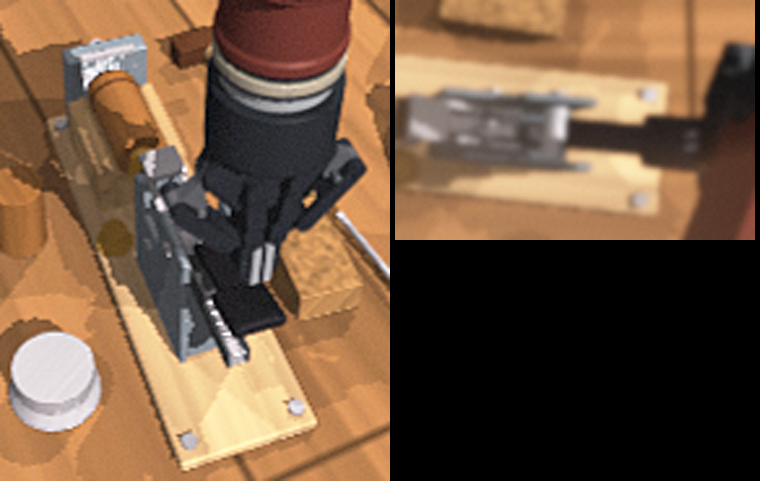

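The shut fingertips at crop (260,283) are above the black pad at (247,305), with nothing else beneath them. Starting the first stroke.

Call:
apply_moves(increments=[[[0, 0, 10], [0, 0, 0], 0], [[0, 0, 18], [0, 0, 0], 0], [[0, 0, 24], [0, 0, 0], 0], [[0, 0, 30], [0, 0, 0], 0], [[0, 0, 34], [0, 0, 0], 0], [[0, 0, 34], [0, 0, 0], 0]])

```text
time_s: 3.55
tool_pos: [0.4605, -0.169, 0.1301]
ee_rot: [[0.106, 0.994, -0.001], [0.994, -0.106, 0.0], [0.0, -0.001, -1.0]]
contact_force: [-0.2, -0.9, 1.2]
width: 0.0
grip_force: 0.0
```

Call:
apply_moves(increments=[[[0, 0, 4], [0, 0, 0], 0], [[0, 0, 8], [0, 0, 0], 0], [[0, 0, 8], [0, 0, 0], 0]])

```text
time_s: 3.92
tool_pos: [0.4607, -0.1691, 0.1224]
ee_rot: [[0.106, 0.994, -0.0], [0.994, -0.106, 0.0], [0.0, -0.0, -1.0]]
contact_force: [0.4, -0.5, 0.4]
width: -0.0003
grip_force: 0.0
```

Call:
apply_moves(increments=[[[0, 0, 4], [0, 0, 0], 0], [[0, 0, 7], [0, 0, 0], 0], [[0, 0, 7], [0, 0, 0], 0]])

```text
time_s: 4.3
tool_pos: [0.4611, -0.1694, 0.1157]
ee_rot: [[0.106, 0.994, 0.001], [0.994, -0.106, -0.0], [-0.0, 0.001, -1.0]]
contact_force: [0.8, -0.8, 2.2]
width: -0.0
grip_force: 0.8
```

Run:
```python
from h import *
import cv2
a=arm.capture("side")[165:350,270:420]
cv2.imwrite("pics/n2.png",cv2.resize(a,None,fx=3.2,fy=3.2,interpolation=cv2.INTER_CUBIC)[:,:,::-1])
for i in range(4):
    arm.capture("top");s=arm.state();print(s['tool_pos'],s['contact_force'],s['grip_force'])
```

```text
[ 0.46107415 -0.16933004  0.11581116] [0.30372254 0.38609116 1.29552741] 0.745990346185863
[ 0.46104262 -0.16927468  0.11580284] [ 0.38537474 -1.20719205  1.36549621] 0.7375158020295203
[ 0.4609911  -0.16926045  0.11578787] [-0.13763181 -0.67306269  2.1235659 ] 0.7406279118731618
[ 0.46099866 -0.16922363  0.11577962] [ 1.02409139 -0.65446774  0.49911537] 0.7469400088302791
```

View pics/n2.png

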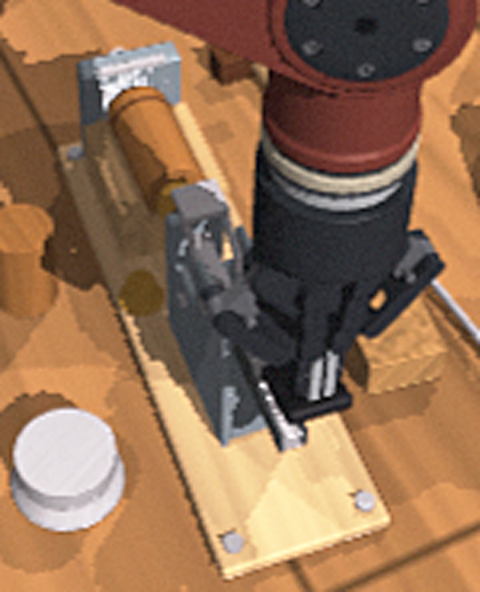

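Run:
```python
from h import *
q=np.load('q.npy');S=lambda u:((u-[270,165])*3.2).round()
print('tcp',S(proj('side',arm.state()['tool_pos'])))
for a in (0,.1,.2,.3,.4,.45,.5):
    c,s=np.cos(a),np.sin(a)
    def R(x,z): x+=97;z-=124; return (-97+c*x-s*z, z*c+s*x+124)
    out=[]
    sl=np.array([np.cos(.25),-np.sin(.25)])
    for d in (-22,22):
        for y in (-20,20):
            x,z=R(-178+d*sl[0],150+d*sl[1]);out.append(S(proj('side',W(q,(x,y,z)))).tolist())
    x,z=R(-178,150);print(a,round(150-z,1),out)
```

```text
tcp [305. 419.]
0 0.0 [[356.0, 389.0], [287.0, 410.0], [323.0, 341.0], [257.0, 360.0]]
0.1 8.2 [[356.0, 404.0], [287.0, 425.0], [323.0, 350.0], [257.0, 369.0]]
0.2 16.6 [[356.0, 418.0], [288.0, 439.0], [323.0, 358.0], [258.0, 378.0]]
0.3 25.1 [[354.0, 430.0], [287.0, 451.0], [323.0, 366.0], [258.0, 385.0]]
0.4 33.6 [[352.0, 440.0], [286.0, 461.0], [322.0, 372.0], [257.0, 391.0]]
0.45 37.8 [[351.0, 445.0], [285.0, 465.0], [322.0, 375.0], [257.0, 394.0]]
0.5 42.0 [[350.0, 449.0], [284.0, 469.0], [321.0, 378.0], [256.0, 397.0]]
```

The trigger has hardly moved and the force is only about 1.5 N, so contact comes lower than calculated. From here I'll go by the force reading.

Call:
apply_moves(increments=[[[0, 0, 4], [0, 0, 0], 0], [[0, 0, 8], [0, 0, 0], 0], [[0, 0, 8], [0, 0, 0], 0]])

```text
time_s: 4.92
tool_pos: [0.4605, -0.1689, 0.1071]
ee_rot: [[0.106, 0.994, -0.001], [0.994, -0.106, 0.001], [0.0, -0.001, -1.0]]
contact_force: [-1.1, -0.5, 2.5]
width: 0.0003
grip_force: 0.8
```

Run:
```python
from h import *
import cv2
a=arm.capture("side")[215:320,320:420];b=arm.capture("top")[185:265,270:470]
a=cv2.resize(a,None,fx=5,fy=5,interpolation=cv2.INTER_CUBIC)
cv2.imwrite("pics/n3.png",a[:,:,::-1])
s=arm.state();print(s['tool_pos'],s['contact_force'],s['grip_force'])
for P in [(-183,0)]:
    for w in ([0,0,0],): pass
X=s['tool_pos'];print((proj('side',X)-[320,215])*5,(proj('side',X+[0,0,.02])-[320,215])*5)
```

```text
[ 0.46060493 -0.16894703  0.10735172] [ 0.61473899 -0.6535518   1.76319053] 0.7729738648049533
[223.96678355 417.61593519] [227.28602977 385.21570856]
```

View pics/n3.png

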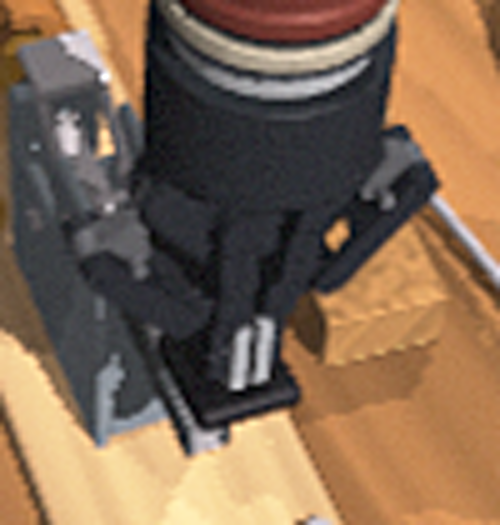

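The trigger is now pressed about 12 mm, its front edge at crop (205,422)-(300,395), and the fingertips rest squarely on the pad. Contact was at a TCP z of about 0.12, so a full stroke should end near z 0.08.

Call:
apply_moves(increments=[[[0, 0, 4], [0, 0, 0], 0], [[0, 0, 8], [0, 0, 0], 0], [[0, 0, 8], [0, 0, 0], 0]])

```text
time_s: 5.4
tool_pos: [0.4606, -0.1691, 0.0992]
ee_rot: [[0.106, 0.994, -0.0], [0.994, -0.106, 0.0], [0.0, -0.0, -1.0]]
contact_force: [-0.6, -0.9, 2.5]
width: -0.0002
grip_force: 1.1
```

Call:
apply_moves(increments=[[[0, 0, 4], [0, 0, 0], 0], [[0, 0, 7], [0, 0, 0], 0], [[0, 0, 7], [0, 0, 0], 0]])

```text
time_s: 5.78
tool_pos: [0.4607, -0.1694, 0.0929]
ee_rot: [[0.106, 0.994, -0.0], [0.994, -0.106, -0.0], [-0.0, -0.0, -1.0]]
contact_force: [-1.2, -2.0, 6.0]
width: 0.0002
grip_force: 2.8
```

Call:
apply_moves(increments=[[[0, 0, 3], [0, 0, 0], 0], [[0, 0, 6], [0, 0, 0], 0], [[0, 0, 6], [0, 0, 0], 0]])

```text
time_s: 6.15
tool_pos: [0.4607, -0.1693, 0.0869]
ee_rot: [[0.106, 0.994, -0.0], [0.994, -0.106, -0.0], [-0.0, -0.0, -1.0]]
contact_force: [-1.6, -1.9, 5.1]
width: 0.0002
grip_force: 2.7
```

Call:
apply_moves(increments=[[[0, 0, 3], [0, 0, 0], 0], [[0, 0, 5], [0, 0, 0], 0], [[0, 0, 5], [0, 0, 0], 0]])

```text
time_s: 6.52
tool_pos: [0.4608, -0.1688, 0.0818]
ee_rot: [[0.106, 0.994, -0.0], [0.994, -0.106, 0.001], [0.001, -0.0, -1.0]]
contact_force: [-0.6, -0.2, 5.0]
width: -0.0
grip_force: 2.3
```

Call:
apply_moves(increments=[[[0, 0, 2], [0, 0, 0], 0], [[0, 0, 4], [0, 0, 0], 0], [[0, 0, 4], [0, 0, 0], 0]])

```text
time_s: 6.9
tool_pos: [0.4609, -0.1683, 0.0779]
ee_rot: [[0.107, 0.994, -0.0], [0.994, -0.107, 0.002], [0.002, -0.0, -1.0]]
contact_force: [-1.5, 0.9, 7.5]
width: 0.0002
grip_force: 3.1
```

Call:
apply_moves(increments=[[[0, 0, 2], [0, 0, 0], 0], [[0, 0, 2], [0, 0, 0], 0]])

```text
time_s: 7.15
tool_pos: [0.4609, -0.1681, 0.0766]
ee_rot: [[0.107, 0.994, -0.0], [0.994, -0.107, 0.002], [0.002, -0.001, -1.0]]
contact_force: [-2.2, 2.6, 10.1]
width: -0.0002
grip_force: 4.6
```

Call:
apply_moves(increments=[[[0, 0, 2], [0, 0, 0], 0], [[0, 0, 2], [0, 0, 0], 0]])

```text
time_s: 7.4
tool_pos: [0.461, -0.168, 0.0762]
ee_rot: [[0.106, 0.994, -0.001], [0.994, -0.106, 0.003], [0.003, -0.001, -1.0]]
contact_force: [-6.4, 3.9, 19.4]
width: 0.0002
grip_force: 8.9
```

That was the hard stop, at z 0.0762. Now I let the trigger up and start stroke 2.

Call:
apply_moves(increments=[[[0, 0, -20], [0, 0, 0], 0], [[0, 0, -40], [0, 0, 0], 0], [[0, 0, -52], [0, 0, 0], 0], [[0, 0, -52], [0, 0, 0], 0], [[0, 0, -52], [0, 0, 0], 0], [[0, 0, -35], [0, 0, 0], 0], [[0, 0, -24], [0, 0, 0], 0], [[0, 0, -19], [0, 0, 0], 0], [[0, 0, -19], [0, 0, 0], 0]])

```text
time_s: 8.52
tool_pos: [0.4607, -0.1699, 0.0922]
ee_rot: [[0.106, 0.994, -0.001], [0.994, -0.106, -0.001], [-0.001, -0.001, -1.0]]
contact_force: [-1.0, -2.8, 5.7]
width: -0.0003
grip_force: 2.5
```

Call:
apply_moves(increments=[[[0, 0, 2], [0, 0, 0], 0], [[0, 0, 4], [0, 0, 0], 0], [[0, 0, 4], [0, 0, 0], 0]])

```text
time_s: 8.9
tool_pos: [0.4607, -0.1698, 0.0887]
ee_rot: [[0.106, 0.994, -0.001], [0.994, -0.106, -0.001], [-0.001, -0.001, -1.0]]
contact_force: [-1.7, -3.3, 7.0]
width: 0.0001
grip_force: 3.4
```

Call:
apply_moves(increments=[[[0, 0, 2], [0, 0, 0], 0], [[0, 0, 4], [0, 0, 0], 0], [[0, 0, 4], [0, 0, 0], 0]])

```text
time_s: 9.28
tool_pos: [0.4608, -0.1696, 0.0848]
ee_rot: [[0.106, 0.994, -0.001], [0.994, -0.106, -0.0], [-0.0, -0.001, -1.0]]
contact_force: [-0.2, -1.2, 6.5]
width: -0.0001
grip_force: 3.6
```

Call:
apply_moves(increments=[[[0, 0, 2], [0, 0, 0], 0], [[0, 0, 4], [0, 0, 0], 0], [[0, 0, 4], [0, 0, 0], 0]])

```text
time_s: 9.65
tool_pos: [0.4608, -0.1691, 0.0805]
ee_rot: [[0.106, 0.994, -0.0], [0.994, -0.106, 0.001], [0.0, -0.0, -1.0]]
contact_force: [-0.8, 0.7, 5.3]
width: -0.0001
grip_force: 3.1
```

Call:
apply_moves(increments=[[[0, 0, 2], [0, 0, 0], 0], [[0, 0, 3], [0, 0, 0], 0], [[0, 0, 3], [0, 0, 0], 0]])

```text
time_s: 10.02
tool_pos: [0.4609, -0.1688, 0.078]
ee_rot: [[0.107, 0.994, -0.001], [0.994, -0.107, 0.001], [0.001, -0.001, -1.0]]
contact_force: [-1.6, 0.2, 9.7]
width: 0.0001
grip_force: 4.4
```

Call:
apply_moves(increments=[[[0, 0, 2], [0, 0, 0], 0], [[0, 0, 2], [0, 0, 0], 0]])

```text
time_s: 10.28
tool_pos: [0.4609, -0.1685, 0.0765]
ee_rot: [[0.107, 0.994, -0.001], [0.994, -0.107, 0.002], [0.002, -0.001, -1.0]]
contact_force: [-1.6, 1.9, 12.1]
width: -0.0
grip_force: 5.4
```

Stroke 2 is full, ending where stroke 1 did. On to stroke 3.

Call:
apply_moves(increments=[[[0, 0, -20], [0, 0, 0], 0], [[0, 0, -40], [0, 0, 0], 0], [[0, 0, -50], [0, 0, 0], 0], [[0, 0, -50], [0, 0, 0], 0], [[0, 0, -50], [0, 0, 0], 0], [[0, 0, -35], [0, 0, 0], 0], [[0, 0, -26], [0, 0, 0], 0], [[0, 0, -21], [0, 0, 0], 0], [[0, 0, -19], [0, 0, 0], 0], [[0, 0, -19], [0, 0, 0], 0]])

```text
time_s: 11.52
tool_pos: [0.4606, -0.1698, 0.0954]
ee_rot: [[0.106, 0.994, -0.001], [0.994, -0.106, -0.001], [-0.001, -0.001, -1.0]]
contact_force: [-3.8, -1.0, 9.0]
width: -0.0001
grip_force: 4.6
```

Call:
apply_moves(increments=[[[0, 0, 2], [0, 0, 0], 0], [[0, 0, 3], [0, 0, 0], 0], [[0, 0, 3], [0, 0, 0], 0]])

```text
time_s: 11.9
tool_pos: [0.4606, -0.1699, 0.0928]
ee_rot: [[0.106, 0.994, -0.001], [0.994, -0.106, -0.001], [-0.001, -0.001, -1.0]]
contact_force: [-3.2, -1.4, 10.2]
width: -0.0
grip_force: 5.2
```

Call:
apply_moves(increments=[[[0, 0, 2], [0, 0, 0], 0], [[0, 0, 3], [0, 0, 0], 0], [[0, 0, 3], [0, 0, 0], 0]])

```text
time_s: 12.28
tool_pos: [0.4606, -0.1699, 0.0899]
ee_rot: [[0.106, 0.994, -0.001], [0.994, -0.106, -0.001], [-0.001, -0.001, -1.0]]
contact_force: [-3.2, -1.4, 11.2]
width: 0.0003
grip_force: 5.6
```

Call:
apply_moves(increments=[[[0, 0, 2], [0, 0, 0], 0], [[0, 0, 3], [0, 0, 0], 0], [[0, 0, 3], [0, 0, 0], 0]])

```text
time_s: 12.65
tool_pos: [0.4606, -0.1697, 0.0867]
ee_rot: [[0.106, 0.994, -0.001], [0.994, -0.106, -0.001], [-0.001, -0.001, -1.0]]
contact_force: [-2.9, -1.4, 9.2]
width: -0.0003
grip_force: 5.0
```

Call:
apply_moves(increments=[[[0, 0, 2], [0, 0, 0], 0], [[0, 0, 3], [0, 0, 0], 0], [[0, 0, 3], [0, 0, 0], 0]])

```text
time_s: 13.02
tool_pos: [0.4607, -0.1695, 0.0837]
ee_rot: [[0.106, 0.994, -0.001], [0.994, -0.106, -0.0], [-0.0, -0.001, -1.0]]
contact_force: [-3.5, -0.8, 10.3]
width: 0.0
grip_force: 5.2
```

Call:
apply_moves(increments=[[[0, 0, 2], [0, 0, 0], 0], [[0, 0, 3], [0, 0, 0], 0], [[0, 0, 3], [0, 0, 0], 0]])

```text
time_s: 13.4
tool_pos: [0.4607, -0.1691, 0.0806]
ee_rot: [[0.106, 0.994, -0.001], [0.994, -0.106, 0.001], [0.0, -0.001, -1.0]]
contact_force: [-3.3, 0.7, 9.9]
width: 0.0001
grip_force: 4.8
```

Call:
apply_moves(increments=[[[0, 0, 2], [0, 0, 0], 0], [[0, 0, 3], [0, 0, 0], 0], [[0, 0, 3], [0, 0, 0], 0]])

```text
time_s: 13.78
tool_pos: [0.4607, -0.1687, 0.0778]
ee_rot: [[0.106, 0.994, -0.001], [0.994, -0.106, 0.001], [0.001, -0.001, -1.0]]
contact_force: [-3.6, 0.9, 11.8]
width: -0.0003
grip_force: 5.7
```

Call:
apply_moves(increments=[[[0, 0, 2], [0, 0, 0], 0], [[0, 0, 2], [0, 0, 0], 0]])

```text
time_s: 14.02
tool_pos: [0.4608, -0.1685, 0.0764]
ee_rot: [[0.106, 0.994, -0.001], [0.994, -0.106, 0.002], [0.002, -0.001, -1.0]]
contact_force: [-5.1, 2.5, 15.9]
width: -0.0001
grip_force: 7.1
```

Call:
apply_moves(increments=[[[0, 0, -20], [0, 0, 0], 0], [[0, 0, -40], [0, 0, 0], 0], [[0, 0, -52], [0, 0, 0], 0], [[0, 0, -52], [0, 0, 0], 0], [[0, 0, -52], [0, 0, 0], 0], [[0, 0, -37], [0, 0, 0], 0], [[0, 0, -30], [0, 0, 0], 0], [[0, 0, -26], [0, 0, 0], 0], [[0, 0, -23], [0, 0, 0], 0], [[0, 0, -23], [0, 0, 0], 0]])

```text
time_s: 15.28
tool_pos: [0.4601, -0.1695, 0.0981]
ee_rot: [[0.106, 0.994, -0.002], [0.994, -0.106, -0.0], [-0.001, -0.002, -1.0]]
contact_force: [-4.2, -0.8, 8.1]
width: 0.0
grip_force: 3.7
```

Call:
apply_moves(increments=[[[0, 0, 2], [0, 0, 0], 0], [[0, 0, 2], [0, 0, 0], 0]])

```text
time_s: 15.52
tool_pos: [0.4601, -0.1695, 0.0968]
ee_rot: [[0.106, 0.994, -0.002], [0.994, -0.106, -0.0], [-0.001, -0.002, -1.0]]
contact_force: [-5.3, -0.2, 10.1]
width: 0.0001
grip_force: 5.2
```

Call:
apply_moves(increments=[[[0, 0, 2], [0, 0, 0], 0], [[0, 0, 2], [0, 0, 0], 0]])

```text
time_s: 15.78
tool_pos: [0.4602, -0.1696, 0.0954]
ee_rot: [[0.106, 0.994, -0.002], [0.994, -0.106, -0.0], [-0.001, -0.002, -1.0]]
contact_force: [-5.9, 0.3, 13.5]
width: -0.0002
grip_force: 6.7
```

Call:
apply_moves(increments=[[[0, 0, 1], [0, 0, 0], 0], [[0, 0, 1], [0, 0, 0], 0]])

```text
time_s: 16.02
tool_pos: [0.4602, -0.1697, 0.0947]
ee_rot: [[0.106, 0.994, -0.002], [0.994, -0.106, -0.0], [-0.001, -0.002, -1.0]]
contact_force: [-7.0, 0.4, 15.0]
width: 0.0
grip_force: 7.6
```

Call:
apply_moves(increments=[[[0, 0, 1], [0, 0, 0], 0], [[0, 0, 1], [0, 0, 0], 0]])

```text
time_s: 16.27
tool_pos: [0.4602, -0.1696, 0.094]
ee_rot: [[0.106, 0.994, -0.003], [0.994, -0.106, -0.0], [-0.001, -0.002, -1.0]]
contact_force: [-7.0, 0.3, 16.6]
width: -0.0
grip_force: 8.3
```

Run:
```python
from h import *
import cv2
a=arm.capture("side")[180:260,285:365];b=arm.capture("top")[195:255,280:380]
o=np.zeros((480,790,3),np.uint8);o[:,:390]=cv2.resize(a,(390,390*80//80),interpolation=cv2.INTER_CUBIC)[:390].repeat(1,0) if 0 else cv2.copyMakeBorder(cv2.resize(a,(390,390),interpolation=cv2.INTER_CUBIC),0,90,0,0,0)
o[:240,390:]=cv2.resize(b,(400,240),interpolation=cv2.INTER_CUBIC)
cv2.imwrite("pics/n4.png",o[:,:,::-1]);print(arm.state()['contact_force'])
```

```text
[-7.15274168  0.08173595 16.00215272]
```

View pics/n4.png

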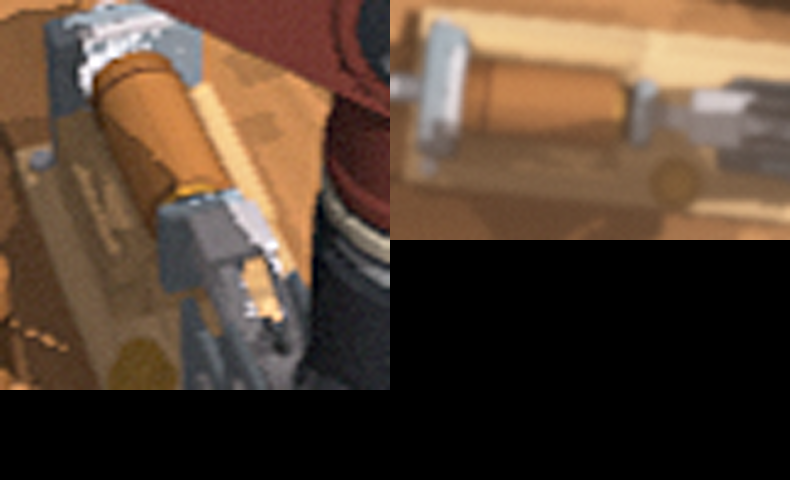

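The jaw pad is against the bush and only the thin flange shows, at crop (620,105). The blank touches the tail stop, and the firm 2 N/mm rise confirms the bush is home. Letting the trigger up and moving over the tab.

Call:
apply_moves(increments=[[[0, 0, -20], [0, 0, 0], 0], [[0, 0, -60], [0, 0, 0], 0], [[0, 0, -100], [0, 0, 0], 0], [[0, 0, -100], [0, 0, 0], 0], [[44, 0, -100], [0, 0, 0], 0], [[88, 0, -100], [0, 0, 0], 0], [[132, 0, -100], [0, 0, 0], 0], [[174, 0, -95], [0, 0, 0], 0], [[174, 0, -60], [0, 0, 0], 0], [[174, 0, -60], [0, 0, 0], 0]])

```text
time_s: 17.62
tool_pos: [0.4749, 0.0052, 0.1469]
ee_rot: [[0.105, 0.994, -0.01], [0.994, -0.105, 0.002], [0.001, -0.011, -1.0]]
contact_force: [0.4, -0.4, 0.3]
width: -0.0
grip_force: 0.0
```

Run:
```python
from h import *
import cv2
a=arm.capture("side")[165:300,270:420];b=arm.capture("top")[195:255,280:380]
cv2.imwrite("pics/n5.png",cv2.resize(a,None,fx=4,fy=4,interpolation=cv2.INTER_CUBIC)[:,:,::-1])
s=arm.state();X=s['tool_pos'];print(X,s['contact_force'],(proj('side',X)-[270,165])*4,(proj('side',W(np.load('q.npy'),(-6,0,115)))-[270,165])*4)
```

```text
[0.4782238  0.00393738 0.15058392] [ 0.2597665  -0.02197665 -1.11239931] [249.03815529 207.53421886] [248.65166933 250.66510735]
```

View pics/n5.png

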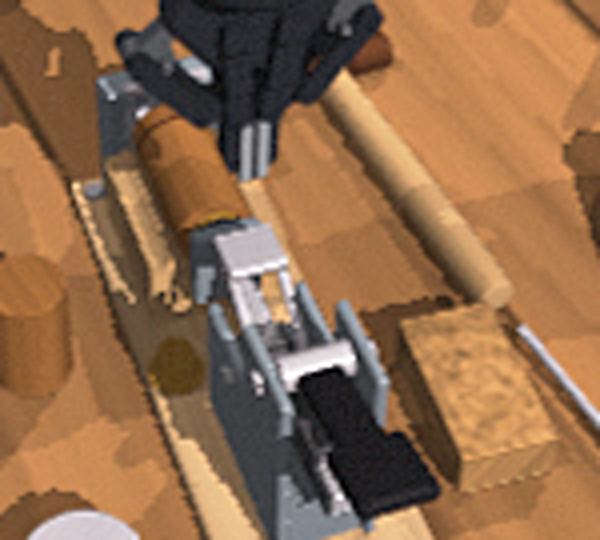

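The tips are above the steel tab at (250,250), and the jaw plate lies lower. I'll shift 5 mm toward +x and go down.

Call:
apply_moves(increments=[[[5, 0, 20], [0, 0, 0], 0], [[5, 0, 40], [0, 0, 0], 0], [[5, 0, 54], [0, 0, 0], 0], [[5, 0, 60], [0, 0, 0], 0], [[5, 0, 60], [0, 0, 0], 0]])

```text
time_s: 18.35
tool_pos: [0.4799, 0.0086, 0.0917]
ee_rot: [[0.107, 0.994, -0.0], [0.994, -0.107, 0.0], [0.0, -0.0, -1.0]]
contact_force: [-0.5, 0.5, 0.1]
width: 0.0002
grip_force: 0.0
```

Call:
apply_moves(increments=[[[0, 0, 3], [0, 0, 0], 0], [[0, 0, 6], [0, 0, 0], 0], [[0, 0, 6], [0, 0, 0], 0]])

```text
time_s: 18.73
tool_pos: [0.4797, 0.0089, 0.0855]
ee_rot: [[0.106, 0.994, -0.0], [0.994, -0.106, 0.0], [0.0, -0.0, -1.0]]
contact_force: [-0.4, 0.2, 0.5]
width: 0.0
grip_force: 0.0
```

Call:
apply_moves(increments=[[[0, 0, 2], [0, 0, 0], 0], [[0, 0, 4], [0, 0, 0], 0], [[0, 0, 4], [0, 0, 0], 0]])

```text
time_s: 19.1
tool_pos: [0.4802, 0.0097, 0.0822]
ee_rot: [[0.107, 0.994, 0.001], [0.994, -0.107, 0.002], [0.002, 0.0, -1.0]]
contact_force: [-1.4, 3.3, 5.0]
width: -0.0001
grip_force: 2.3
```

Call:
apply_moves(increments=[[[0, 0, 2], [0, 0, 0], 0], [[0, 0, 4], [0, 0, 0], 0], [[0, 0, 4], [0, 0, 0], 0]])

```text
time_s: 19.48
tool_pos: [0.4808, 0.0098, 0.0783]
ee_rot: [[0.107, 0.994, 0.002], [0.994, -0.107, 0.002], [0.002, 0.002, -1.0]]
contact_force: [0.3, 5.2, 5.9]
width: -0.0003
grip_force: 3.0
```

Call:
apply_moves(increments=[[[0, 0, 2], [0, 0, 0], 0], [[0, 0, 3], [0, 0, 0], 0], [[0, 0, 3], [0, 0, 0], 0]])

```text
time_s: 19.85
tool_pos: [0.4811, 0.011, 0.0758]
ee_rot: [[0.107, 0.994, 0.003], [0.994, -0.107, 0.004], [0.005, 0.002, -1.0]]
contact_force: [-0.8, 9.3, 6.4]
width: -0.0001
grip_force: 4.4
```

The +y drag fits the tab's arc, which carries it toward +x as it goes down. I'll follow it and check whether the jaw has sprung back.

Call:
apply_moves(increments=[[[4, 0, 2], [0, 0, 0], 0], [[4, 0, 2], [0, 0, 0], 0]])

```text
time_s: 20.1
tool_pos: [0.4811, 0.013, 0.0729]
ee_rot: [[0.106, 0.994, 0.002], [0.994, -0.106, -0.0], [0.0, 0.002, -1.0]]
contact_force: [1.6, 2.6, 3.3]
width: 0.0002
grip_force: 2.1
```

Run:
```python
from h import *
import cv2
a=arm.capture("side")[165:300,270:420];b=arm.capture("top")[195:255,280:380]
o=np.zeros((540,800,3),np.uint8);o[:,:480]=cv2.resize(a,(600,540),interpolation=cv2.INTER_CUBIC)[:,:480];o[:192,480:]=cv2.resize(b,(320,192),interpolation=cv2.INTER_CUBIC)
cv2.imwrite("pics/n6.png",o[:,:,::-1])
```

```text
(no output)
```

View pics/n6.png

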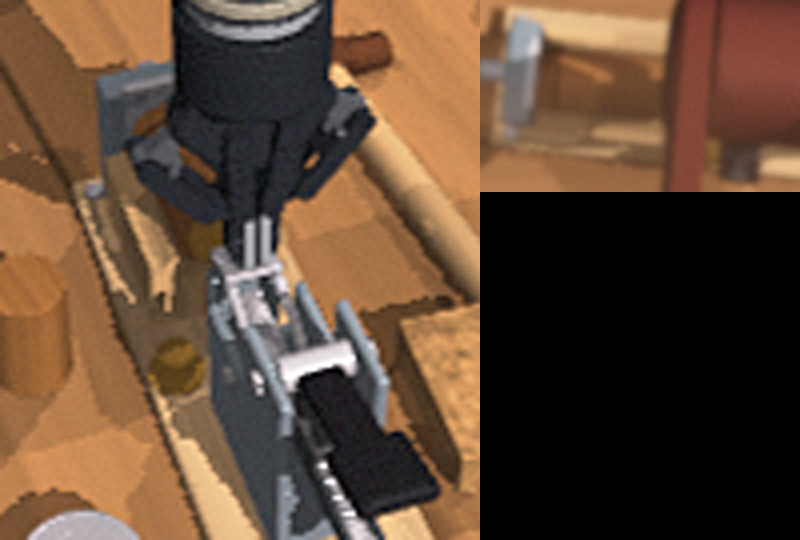

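The jaw plate is gone from (200,270), the rail sticks out further back at (370,530), and the bush stands free at (205,240), so the ratchet has let go. I'll lift clear and compare with the starting picture by numbers.

Call:
apply_moves(increments=[[[0, 0, -20], [0, 0, 0], 0], [[0, 0, -60], [0, 0, 0], 0], [[0, 0, -110], [0, 0, 0], 0], [[-50, -30, -130], [0, 0, 0], 0], [[-100, -60, -130], [0, 0, 0], 0], [[-150, -90, -130], [0, 0, 0], 0], [[-200, -110, -130], [0, 0, 0], 0], [[-240, -120, -130], [0, 0, 0], 0], [[-240, -120, -130], [0, 0, 0], 0]])

```text
time_s: 21.32
tool_pos: [0.3331, -0.2152, 0.2017]
ee_rot: [[0.112, 0.994, -0.003], [0.994, -0.112, -0.0], [-0.001, -0.003, -1.0]]
contact_force: [-0.0, 1.3, -0.4]
width: -0.0001
grip_force: 0.0
```

Run:
```python
from h import *
import cv2
q=np.load('q.npy')
i0=cv2.imread("pics/side0.png").astype(int);i1=arm.capture("side")[:,:,::-1].astype(int)
t0=cv2.imread("pics/top0.png").astype(int);t1=arm.capture("top")[:,:,::-1].astype(int)
cv2.imwrite("pics/end_side.png",i1);cv2.imwrite("pics/end_top.png",t1)
pts=dict(tab=(-6,0,115),trig=(-178,0,147),rail_end=(-200,0,60),jaw=(15,0,80),bush=(40,0,80),blank=(90,0,92),blank_far=(130,0,92))
for n,a,b in(("side",i0,i1),("top",t0,t1)):
    d=np.abs(a-b).mean(2)
    for k,P in pts.items():
        u,v=proj(n,W(q,P)).astype(int);print(n,k,(u,v),d[v-5:v+6,u-5:u+6].mean().round(1),end=' | ')
    print()
    # where changed, near the clamp
    x0,x1,y0,y1=(280,400,170,345) if n=="side" else (270,470,185,265)
    s=d[y0:y1,x0:x1][:len(d[y0:y1])//5*5,:(x1-x0)//10*10]
    print(s.reshape(s.shape[0]//5,5,s.shape[1]//10,10).mean((1,3)).round().astype(int))
print(arm.state()['tool_pos'],arm.state()['time_s'])
for c in("side","top"):
  for k in("jaw","bush_face","release_tab","trigger_pad","blank_centre"): print(c,k,[(r['p'],r['point']) for r in arm.boxes_of(c,k)][:3])
```

```text
side tab (np.int64(332), np.int64(227)) 107.6 | side trig (np.int64(365), np.int64(283)) 6.7 | side rail_end (np.int64(367), np.int64(320)) 11.3 | side jaw (np.int64(328), np.int64(232)) 93.2 | side bush (np.int64(325), np.int64(224)) 59.3 | side blank (np.int64(317), np.int64(205)) 28.1 | side blank_far (np.int64(312), np.int64(193)) 55.2 | 
[[ 74  68  61  48  44  38  25  25  23  26  26  26]
 [ 75  72  70  52  49  39  16  14  18  26  26  26]
 [ 60  57  81  96  69  16  14  22  18  26  26  26]
 [ 32  67 107  86  48  26  12  26  26  26  26  26]
 [ 17  32 104  51  47  28  21  20  27  26  25  26]
 [ 24  29  48  25  49  34  25  19  27  26  26  26]
 [ 31  28  26  26  57  39  24  21  24  26  26  25]
 [ 39  32  35  20  45  47  24  23  20  27  27  26]
 [ 65  38  49  18  31  44  25  24  18  27  26  26]
 [ 52  34  53  25  26  44  25  25  21  23  26  26]
 [ 60  31  38  33  36  81  25  25  23  19  27  26]
 [ 48  61  52  79  84 105  26  25  25  18  26  27]
 [ 48  50  89  69  75  97  27  25  24  21  21  27]
 [ 56  58  61  92  68  56  28  26  25  23  17  28]
 [ 60  51  45  26  52 100  26  25  20  17
[... 2541 characters left out ...]
0312])]
side release_tab [(0.56, [0.4889, -0.0057, 0.1071])]
side trigger_pad [(0.63, [0.3419, -0.0925, 0.0354])]
side blank_centre [(0.86, [0.2954, 0.1624, 0.0389]), (0.76, [0.7465, -0.0074, 0.0401]), (0.33, [0.3559, 0.065, 0.0622])]
top jaw [(0.74, [0.4759, -0.033, 0.0793])]
top bush_face [(0.55, [0.7651, 0.0577, 0.0333]), (0.54, [0.639, -0.2039, 0.0186]), (0.51, [0.3256, 0.2205, 0.0304])]
top release_tab [(0.88, [0.48, -0.004, 0.1175])]
top trigger_pad []
top blank_centre [(0.95, [0.4879, 0.1106, 0.0941]), (0.82, [0.7489, 0.0107, 0.0431]), (0.58, [0.3008, 0.1795, 0.0412])][ WARN:0@8.724] global loadsave.cpp:1063 imwrite_ Unsupported depth image for selected encoder is fallbacked to CV_8U.
```

Run:
```python
from h import *
import cv2
q=np.load('q.npy')
for f in("pics/top0.png","pics/end_top.png"):
    im=cv2.imread(f);print(f)
    for x in range(20,66,3):
        u=np.array([proj('top',W(q,(x,y,86))) for y in(-6,-3,0,3,6)],np.float32)
        print(x,cv2.remap(im,u[:,:1],u[:,1:],1).reshape(-1,3).mean(0).astype(int)[::-1].tolist(),end=' ')
    print()
```

```text
pics/top0.png
20 [92, 69, 51] 23 [117, 89, 65] 26 [133, 103, 74] 29 [137, 106, 76] 32 [140, 107, 74] 35 [143, 107, 67] 38 [143, 104, 61] 41 [135, 98, 57] 44 [130, 93, 55] 47 [143, 99, 60] 50 [161, 108, 66] 53 [168, 112, 69] 56 [168, 112, 69] 59 [169, 113, 70] 62 [169, 113, 70] 65 [169, 112, 70] 
pics/end_top.png
20 [97, 74, 55] 23 [124, 95, 70] 26 [140, 109, 79] 29 [145, 113, 82] 32 [146, 114, 83] 35 [146, 114, 82] 38 [146, 113, 83] 41 [147, 114, 84] 44 [148, 115, 83] 47 [160, 123, 82] 50 [181, 134, 80] 53 [188, 134, 78] 56 [182, 125, 76] 59 [179, 120, 74] 62 [179, 120, 74] 65 [178, 120, 74]
```

Before, brass showed over about 14 mm. Now it shows over only about 5 mm, next to a blank that has moved up to the tail stop. The jaw, tab and trigger look as they did at the start.

```bash
python3 -c "
from workcell import arm
print(arm.finish_job())"
```

```text
the job is handed in; nothing more can be done
None
```

The job is handed in, but the call gave no verdict. The trigger went firm part-way through the fourth stroke and I stopped at about 16.6 N; the pictures show the bush home, the jaw sprung back, and the trigger and release tab up.

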